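# Click out a retractable marker on the bench stop

### The job

Get the retractable marker ready for writing up the samples: pick it up and, holding it in the gripper, push its orange end button squarely against the green rubber face of the steel stop bracket until the button is fully home and the red nib stays out, without ramming it. Then set the marker down flat on the middle of the blue log book (lower it, do not drop it) and let go, with the nib still out. Do not shove the log book about, and leave the timer and the two small bottles alone.

Things in the scene. Friction and masses are not known exactly. Their poses are not given: they have to be found in the camera images.
- marker: Retractable marker lying clip up, 57 g: white square barrel 110 x 20 x 20 mm, blue nose cone at one end, orange button at the other. Origin: centre of the barrel's underside; x along the barrel to the button. Barrel x = -55 to +55 mm, collar to +60, nose ends at -75, nib tip -84 when out. Button end +75 when out, +65 pressed home. Clip 3.5 mm above the top face, x = +15 to +54 mm.
- marker_mid (a point): Point on the marker's axis at mid-barrel, 10 mm above the centre of the underside; axes as marker.
- button_end (a point): Centre of the end face of the orange button (12 mm diameter, on the marker's axis); moves with the button.
- marker_button (a joint): How far the button is pushed in, m: 0 = fully out (nib hidden), 0.010 = fully home (red nib out 9 mm). Button and nib are one sliding part held by stiff friction, with no spring: it takes about 4 N to move and stays where it is left. It starts 0 to 2 mm in.
- stop: Steel angle bracket screwed fast to the bench, rigid, 90 mm wide, 70 mm high, 66 mm deep; green rubber facing 80 mm wide, from 10 to 66 mm above the bench, on its upright front. Origin at bench level; x is normal to the face, pointing away from the robot into the bracket, y along the face. The rubber face is the plane x = -30 mm, with clear space in front.
- stop_face (a point): Middle of the rubber face, 40 mm above the bench; same axes as stop.
- log_book: Blue log book, closed, lying flat and loose on the bench, 106 x 76 mm (x, y), 0.3 kg. Origin at the centre of its underside; its upper face is 9 mm above the bench.
- standard_1: Small white bottle with a white cap, 47 mm diameter, 92 mm high, standing; bystander. Origin at the centre of its underside.
- reagent_b: Small brown bottle with a red cap, 43 mm diameter, 85 mm high, standing; bystander. Origin at the centre of its underside.
- timer: White countdown timer, 62 x 62 x 18 mm, lying flat; bystander. Origin at the centre of its underside.
There are look-alikes about, which are no part of the job. There is more than one size of the marker; the job needs the largest. Leave any yellow look-alike of the stop alone.

How it is judged (in metres and radians):
On the way, in this order (a step that is already met when the one before it is completed fails the run):
1. the marker is picked up (axis over 25 mm high) in the gripper with its button not yet pressed (under 5 mm) (height (world z) of marker_mid above 0.025 m and contact force between the fingers and marker above 0.5 N and value of joint marker_button below 0.005 m), for 0.1 s.
2. held in the gripper, its button is pressed home (over 8.5 of 10 mm) against the stop (value of joint marker_button above 0.0085 m and contact force between marker and stop above 1 N and contact force between the fingers and marker above 0.5 N).
3. still held, the marker is lowered over the log book to within 20 mm of lying on it (x of marker_mid in the frame of log_book between -0.035 and 0.035 m and y of marker_mid in the frame of log_book between -0.03 and 0.03 m and height (world z) of marker_mid below 0.04 m and contact force between the fingers and marker above 0.3 N).
At the end, for the whole second after the job is handed in: the marker lies released, level (within 0.1 rad) and still on the log book, its mid-barrel within 35 mm (along the book's x) and 30 mm (along its y) of the book's centre, with the button still in by more than 8.5 of 10 mm (x of marker_mid in the frame of log_book between -0.035 and 0.035 m and y of marker_mid in the frame of log_book between -0.03 and 0.03 m and height (world z) of marker_mid between 0.015 and 0.026 m and contact force between marker and log_book above 0.05 N and angle between marker's own x axis and vertical between 1.47 and 1.67 rad and value of joint marker_button above 0.0085 m and linear speed of marker below 0.02 m/s); the robot touches nothing.
It fails at once if the marker is rammed against the stop (over 45 N) (contact force between marker and stop above 45 N).
It fails at once if the log book is shoved more than 30 mm (distance of log_book from where it was at the start of the episode above 0.03 m).
It fails at once if a bystander bottle or the timer is moved more than 20 mm or tipped (distance of any of standard_1, reagent_b, timer from where it was at the start of the episode above 0.02 m or angle between any of standard_1, reagent_b, timer's own z axis and vertical above 0.3 rad).
It also fails if it takes over 48 s, if anything falls off the work surface, if the arm or the gripper's body presses on something with over 40 N, if the wrist force passes 120 N, or if a joint passes its speed limit or range.

### The arm

A 6-joint arm with a two-finger parallel gripper is mounted at the origin on a cart in front of the work surface, level with it; the furniture and walls round the work are solid. World frame = base frame: x ahead of the robot, y to its left, z up, the work surface at z = 0. Lengths are in m, angles in degrees, forces in N, time in s.
With the tool pointing down it reaches from about 0.35 to 0.875 m from the base axis. Payload 4.2 kg.
Tool frame: the origin (TCP) lies on the centre line of the jaws, within the pads' length; the fingertips stand 19 mm ahead of it and the grasp point (between the pads) is the TCP; z points along the fingers, y is the line along which they close (so a half turn about z gives the same grasp; the last joint's range is limited). The gripper opens to 87 mm and grips with 3 to 60 N. Pads are 19 mm wide; open, the fingers measure 117 mm over their backs; the gripper's body (75 mm by 190 mm) begins 51 mm behind the grasp point.
Start: joints at [84.832, 22.042, 0.453, 0, -68.411, -14.817], TCP at [0.214, 0.587, 0.242] pointing down, gripper open.
Joint ranges: [-179.83, 179.83], [-69.29, 118.12], [-61.27, 80.66], [-181.25, 117.63], [-171.15, -9.14], [-177.46, 177.46]. Speed limits (degrees/s): [159.86, 159.86, 180, 180, 180, 180].

### API

Orientations are given as a 3x3 rotation matrix whose columns are the frame's x, y, z axes.
In Python, from station import sense, capture, finish_job, search_frame, masks_of gives the robot as it stands.
- The arm moves only by the tool drive_tool, never from a script. Its argument "rows" is a list of rows, each a list of 7 numbers: the opening in per cent of the stroke, from 0 (shut) to 100 (fully open), then the shift along the world's x, y, z in mm, then the turn, a rotation vector about the world's x, y, z in rad. In form: [[fingers, dx, dy, dz, wx, wy, wz], ...]. A call has 1 to 5 rows; each row shifts and turns the commanded pose from where the row before left it; what a row does not reach is not made up. A row lasts 1/12 s, in which the tool goes at most 41.7 mm and 7.16 degrees, less where a joint would pass 70% of its speed; a pose out of reach is approached as far as the arm can. A call is refused whole if a number of a shift passes 41.7 or a number of a turn 0.125, either way. A call with a gripper value outside its range is refused whole. The fingers move at their own pace and stop on an object; the grip force is fixed at half the most. Time passes only in rows, so rows that do not move let the fingers close. It gives the time, the measured TCP pose, the force, the opening and the grip force at its end, in the units of the state.
- sense(): the state, without advancing time (a new reading comes with each control period).
- capture(name): name is "scene" or "top" or "wrist"; returns a dict with "frame" (400x640x3 uint8, red, green, blue), "z_map" (400x640 float32, m along the optical axis (not along the pixel's ray), 0 where there is no reading), "fx", "fy", "cx", "cy" (pixels), "R" (3x3) and "t" (3): a world point X has camera coordinates R X + t; the wrist camera has in their place "T_tool_cam" (4x4, takes a point from camera to tool coordinates, whose origin is the TCP and whose axes are the flange's). Camera axes: x right, y down, z forward; pixel columns grow to the right and rows downward; lengths in m; the calibration is good to about 2 mm. A picture is of the moment at which its call begins: read the wrist's pose just before it.
- finish_job(): hands the job in; it is judged then, once.
Trained networks look in a picture, given as the dict that the camera call returned (one of the last four; its "shot" number tells which), for a name from the list of things; names that differ only in an ending like _2 or _b are one class to them, and where a whole thing is asked for, a point or a joint stands for the part that bears it (a point fixed in the world has none). Each returns a list of dicts, best first, with "p" (0 to 1); they miss things now and then, are a little off and sometimes report something else, mostly with a low value. They report only what shows in the picture. A call takes as long as a camera call. They do not tell look-alikes from the thing itself.
- search_frame(label, picture): "xy" ([column, row] in pixels, amid what is visible of it).
- masks_of(label, picture): "region" (400x640 bool, what is visible of it) and "xy" ([column, row] in pixels, amid what is visible of it).
The state is a dict: "time_s": time; "joints": joint angles; "joint_velocities": joint speeds; "effort": joint torques, N m; "tcp_pos": TCP position; "ee_rot": TCP orientation; "wrist_force": force on the tool from outside, world axes, zero at the start; "moment": the same for the moment, N m; "gripper_width": opening from 0.0 (shut) to 1.0 (fully open); "gripper_force": force on a finger pad.
Only numpy, scipy, OpenCV 4.12 (cv2) and the standard library are available. Lean on these libraries where they do the work, as an engineer would, in place of code of your own. Each camera call takes 0.05 s, during which the arm holds its last target. There are 200 camera calls.

## Working session

There is one attempt and no reset: what is moved stays moved. The work goes in short steps, Python scripts to look and compute and a tool call to move; the robot and the scene stay as the last step left them, time stands still between calls to the robot, and variables do not carry over. Pictures are saved under pics/ and viewed, at most 10 in all, crops included, and the job is handed in when it is done.

Besides the shell and the picture viewer there is one more tool, called after ">>>" as a command line: name --pt "numbers of a row" for each row, then --argument value for the rest. drive_tool: Moves the arm, as the interface text tells. Its arguments: {"type":"object","properties":{"rows":{"type":"array"}},"required":["rows"]}

```bash
mkdir -p pics; cat > h.py <<'E'
import numpy as np, cv2
from station import sense, capture, finish_job, search_frame, masks_of
def world(p, c, r, st=None):
    c=np.asarray(c);r=np.asarray(r)
    z=p['z_map'][r,c]
    X=np.stack([(c-p['cx'])/p['fx']*z,(r-p['cy'])/p['fy']*z,z],-1)
    if 'R' in p: return (X-p['t'])@np.asarray(p['R'])
    T=np.asarray(p['T_tool_cam']); X=X@T[:3,:3].T+T[:3,3]
    return X@np.asarray(st['ee_rot']).T+np.asarray(st['tcp_pos'])
def save(p,n,crop=None,s=1):
    im=p['frame'][:,:,::-1]
    if crop: a,b,c,d=crop; im=im[b:d,a:c]
    cv2.imwrite('pics/'+n,cv2.resize(np.ascontiguousarray(im),None,fx=s,fy=s,interpolation=cv2.INTER_CUBIC))
def box(X):
    X=X[np.isfinite(X).all(1)]
    (c,s,a)=cv2.minAreaRect(X[:,:2].astype(np.float32)*1000)
    return np.round(c,1),np.round(s,1),round(a,1),np.round(np.percentile(X[:,2],[5,50,95])*1000,1)
E
python3 - <<'E'
from h import *
for cam in ['top','scene']:
    p=capture(cam); save(p,cam+'0.png')
    for l in ['marker','stop','log_book','standard_1','timer']:
        for d in masks_of(l,p):
            r,c=np.nonzero(d['region']&(p['z_map']>0))
            if len(r)<5: continue
            print(cam,l,round(d['p'],2),np.round(d['xy']),len(r),*box(world(p,c,r)))
print(sense()['time_s'])
E
```

```text
top marker 0.91 [207. 213.] 422 [459.2 314.4] [145.9  20.5] 18.3 [11.1 19.6 23.6]
top marker 0.75 [167. 199.] 184 [492.9 426.4] [13.7 97.3] 10.2 [ 9.2 13.9 17.9]
top marker 0.66 [256. 226.] 213 [427.5 194.7] [104.5  17.4] 58.3 [ 0.7 13.4 17. ]
top stop 0.97 [365. 183.] 765 [ 546.1 -100.5] [87.7 65.9] 76.3 [ 4.1  8.2 70.9]
top stop 0.7 [308. 152.] 763 [614.9  46.2] [87.6 66. ] 83.0 [ 3.9  8.8 70.7]
top log_book 0.84 [437. 216.] 1106 [ 463.5 -303.7] [ 81.3 107. ] 79.3 [ 6.6  9.6 12.9]
top standard_1 0.92 [231. 144.] 351 [639.4 245.6] [40.3 45.9] 49.7 [12.9 64.4 93.2]
top standard_1 0.46 [309. 154.] 774 [615.2  47.8] [90.1 66. ] 83.3 [ 4.   8.7 70.7]
top timer 0.72 [344. 250.] 554 [357.8 -52.3] [62.1 62.6] 27.8 [12.2 15.5 18.8]
scene marker 0.63 [245. 195.] 178 [452.9 320. ] [149.2  42.5] 18.8 [ 0.9 16.7 21.7]
scene marker 0.58 [268. 207.] 74 [426.1 184.3] [92.9 21.6] 56.8 [ 3.  12.5 17. ]
scene marker 0.26 [318. 239.] 297 [362.5 -50.9] [87.2 64.4] 32.8 [ 4.  15.1 18.5]
scene stop 0.84 [356. 211.] 496 [ 541.1 -107. ] [88.9 69.6] 77.3 [ 4.2 36.  69.6]
scene stop 0.75 [326. 195.] 443 [654.6  65.5] [194.9  96.2] 24.4 [ 2.5 36.5 69.6]
scene stop 0.25 [291. 173.] 243 [633.3 238.2] [36.8 45. ] 55.1 [ 8.1 46.5 90.4]
scene log_book 0.62 [406. 247.] 596 [ 460.5 -304.9] [ 77.2 110.9] 79.4 [ 5.7 10.  12. ]
scene standard_1 0.67 [290. 174.] 224 [633.3 238.2] [36.8 45. ] 55.1 [11.5 46.4 86.2]
scene timer 0.79 [317. 235.] 284 [356.8 -54.4] [71.8 63.5] 29.3 [ 5.  15.2 18.5]
0.6
```

```bash
python3 - <<'E'
import cv2
im=cv2.imread('pics/top0.png')[110:290,130:480]
cv2.imwrite('pics/topc.png',cv2.resize(im,None,fx=2.28,fy=2.28,interpolation=cv2.INTER_CUBIC))
E
```

```text
(no output)
```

View pics/topc.png

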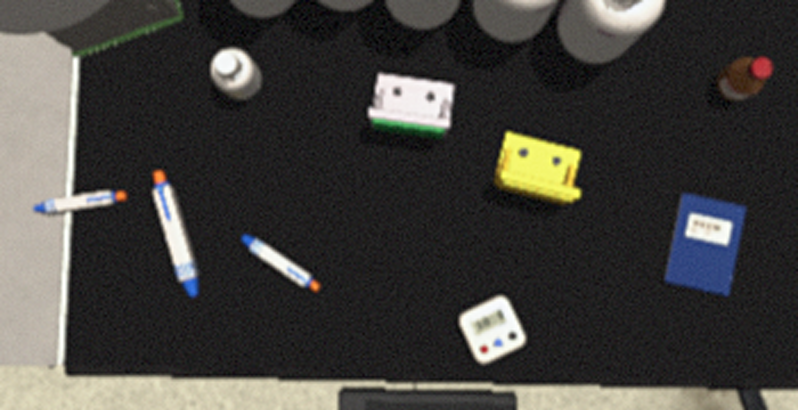

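View pics/scene0.png

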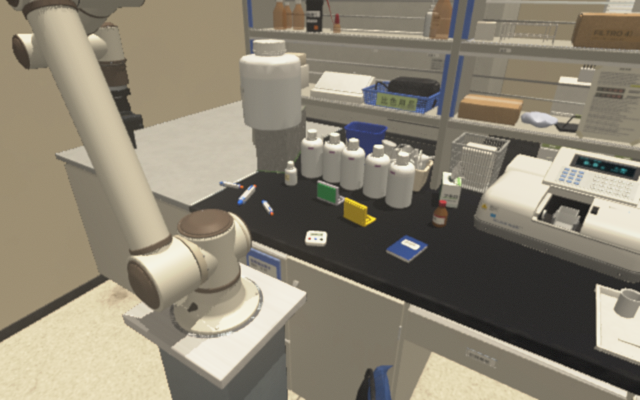

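Top-view candidates:
- **Marker:** (207,213) is about 146 mm long. (167,199) and (256,226) are about 100 mm. The largest, (207,213), is the one meant, with its orange end pointing away from the robot at about +18° yaw.
- **Stop:** (308,152) has the green face and is the one meant. (365,183) is the yellow look-alike.
- **Other things:** the log book is at (437,216), the timer at (344,250) and the white bottle at (231,144).

I'll move above the marker and confirm it from close by.

>>> drive_tool --pt "60 30 -34 0 0 0 0" --pt "60 30 -34 0 0 0 0" --pt "60 30 -34 0 0 0 0" --pt "60 30 -34 0 0 0 0" --pt "60 30 -34 0 0 0 0"

```text
time_s: 1.02
tcp_pos: [0.3522, 0.4296, 0.2418]
ee_rot: [[0.94, -0.341, 0.0], [-0.341, -0.94, 0.0], [0.0, -0.0, -1.0]]
wrist_force: [0.8, 0.3, -0.1]
gripper_width: 0.708
gripper_force: 0.0
```

>>> drive_tool --pt "60 30 -34 0 0 0 0" --pt "60 30 -34 0 0 0 0" --pt "60 30 -34 0 0 0 0" --pt "60 0 0 0 0 0 0" --pt "60 0 0 0 0 0 0"

```text
time_s: 1.43
tcp_pos: [0.4354, 0.3357, 0.2417]
ee_rot: [[0.938, -0.346, 0.0], [-0.346, -0.938, 0.0], [0.0, -0.0, -1.0]]
wrist_force: [-0.0, -0.5, 0.3]
gripper_width: 0.601
gripper_force: 0.0
```

```bash
cat > look.py <<'E'
import sys
from h import *
n=sys.argv[1]; labels=sys.argv[2:]
st=sense(); p=capture('wrist')
R=np.array(st['ee_rot']); print(st['time_s'],np.round(st['tcp_pos'],4),'yaw of tool x,y',np.round(np.degrees(np.arctan2(R[1,:2],R[0,:2])),1),'z',np.round(R[:,2],3), st['gripper_width'])
for l in labels:
    for d in masks_of(l,p):
        m=d['region']&(p['z_map']>0); r,c=np.nonzero(m)
        if len(r)<20: continue
        print(l,round(d['p'],2),np.round(d['xy']),len(r),*box(world(p,c,r,st)))
        hsv=cv2.cvtColor(p['frame'],cv2.COLOR_RGB2HSV)
        k=(p['z_map']>0)
        for nm,lo,hi,near in [('orange',(5,150,120),(18,255,255),1),('blue',(100,150,60),(125,255,255),1),('green',(45,120,40),(85,255,255),0)]:
            mm=cv2.inRange(hsv,lo,hi)>0
            mm&=k&(cv2.dilate(d['region'].astype(np.uint8),np.ones((9,9)))>0)
            rr,cc=np.nonzero(mm)
            if len(rr)>30: print('  ',nm,len(rr),*box(world(p,cc,rr,st)))
save(p,n+'.png')
E
python3 look.py w1 marker
```

```text
1.4333 [0.4354 0.3357 0.2417] yaw of tool x,y [ -20.2 -110.2] z [ 0.  0. -1.] 0.6009505240631001
marker 0.83 [218. 151.] 1159 [491.7 426.9] [ 14.8 104.6] 9.1 [10.  14.  16.3]
   orange 77 [500.2 380.6] [ 9.8 10.6] 11.2 [ 0.   9.7 11.5]
   blue 69 [489.7 431.4] [13.  91.9] 11.9 [ 8.9 11.9 14. ]
marker 0.69 [447. 133.] 1288 [425.7 191.8] [110.1  15.7] 56.3 [ 9.  13.9 16.2]
   orange 65 [399.4 150.5] [14.6  9.5] 52.8 [-0.1  9.9 11.6]
   blue 158 [430.6 198. ] [94.5 14. ] 59.0 [-0.1 11.1 13.5]
marker 0.57 [328. 147.] 2408 [457.7 314.2] [146.8  20.3] 19.2 [15.  19.9 23.2]
   orange 119 [523.  337.1] [14.5 13.4] 17.6 [-0.4 13.4 16.5]
   blue 276 [448.5 312. ] [140.4  19.1] 18.6 [ 0.  16.3 20.7]
```

View pics/w1.png

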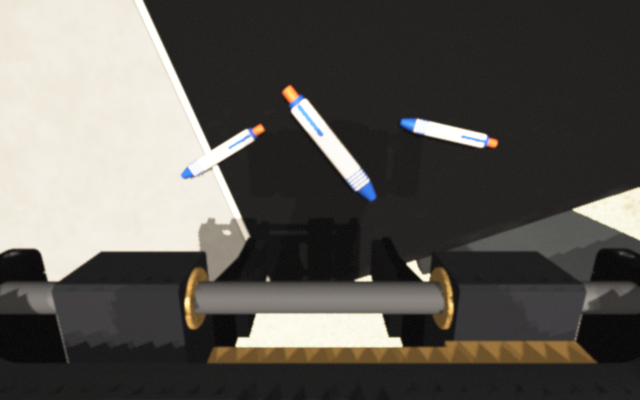

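The wrist view confirms it: the large marker is at (328,147), 147 x 20 mm, with its top at 20 mm, the orange end at (290,95) and the clip up. The small ones are at (222,152) and (450,133). Next I align and descend.

>>> drive_tool --pt "60 4 -4 -17 0 0 0.114" --pt "60 4 -4 -17 0 0 0.114" --pt "60 4 -4 -17 0 0 0.114" --pt "60 4 -4 -17 0 0 0.114" --pt "60 4 -4 -17 0 0 0.114"

```text
time_s: 1.95
tcp_pos: [0.4533, 0.3189, 0.1559]
ee_rot: [[0.974, 0.228, 0.0], [0.228, -0.974, 0.0], [0.0, -0.0, -1.0]]
wrist_force: [0.1, 0.1, 0.6]
gripper_width: 0.606
gripper_force: 0.0
```

>>> drive_tool --pt "60 2 -2 -17 0 0 0.111" --pt "60 0 0 -17 0 0 0" --pt "60 0 0 0 0 0 0" --pt "60 0 0 0 0 0 0"

```text
time_s: 2.28
tcp_pos: [0.4552, 0.3163, 0.122]
ee_rot: [[0.945, 0.328, -0.001], [0.328, -0.945, -0.002], [-0.001, 0.001, -1.0]]
wrist_force: [0.2, 1.1, 0.4]
gripper_width: 0.599
gripper_force: 0.0
```

```bash
python3 look.py w2 marker
```

```text
2.2833 [0.4552 0.3163 0.122 ] yaw of tool x,y [ 19.2 -70.8] z [-0.001 -0.002 -1.   ] 0.5994833967229105
marker 0.82 [323. 190.] 4557 [462.2 315.2] [138.6  20.6] 18.7 [15.3 20.  23.4]
   orange 219 [522.5 335.9] [13.5 13.2] 18.4 [-0.1 13.7 15.9]
   blue 397 [452.6 313.5] [131.2  18.9] 18.6 [12.  18.4 24.1]
marker 0.75 [423. 247.] 468 [468.2 259.2] [105.  15.] 58.8 [ 7.5 12.5 15. ]
   blue 269 [452.6 231.2] [14.9 13.6] 48.3 [ 0.5 10.8 13.5]
marker 0.7 [182. 107.] 3014 [490.4 430.4] [ 17.1 112.1] 11.3 [ 7.  13.9 16.1]
   orange 127 [499.7 380.3] [ 9.8 10.1] 13.8 [-0.3  9.5 11.3]
   blue 241 [490.  431.7] [13.5 93.7] 10.5 [ 9.6 12.1 16.4]
```

>>> drive_tool --pt "60 1 -3 -20 0 0 0" --pt "60 0 0 -25 0 0 0" --pt "60 0 0 -25 0 0 0" --pt "60 0 0 -20 0 0 0" --pt "60 0 0 -10 0 0 0"

```text
time_s: 2.8
tcp_pos: [0.4566, 0.3125, 0.0215]
ee_rot: [[0.945, 0.326, -0.001], [0.326, -0.945, -0.001], [-0.001, 0.001, -1.0]]
wrist_force: [0.4, -0.7, 0.1]
gripper_width: 0.601
gripper_force: 0.0
```

>>> drive_tool --pt "60 0 0 0 0 0 0" --pt "0 0 0 0 0 0 0" --pt "0 0 0 0 0 0 0" --pt "0 0 0 0 0 0 0" --pt "0 0 0 0 0 0 0"

```text
time_s: 3.22
tcp_pos: [0.4577, 0.3131, 0.0239]
ee_rot: [[0.945, 0.326, 0.002], [0.326, -0.945, 0.002], [0.002, -0.001, -1.0]]
wrist_force: [-0.8, -0.1, 0.1]
gripper_width: 0.385
gripper_force: 0.0
```

>>> drive_tool --pt "0 0 0 0 0 0 0" --pt "0 0 0 0 0 0 0" --pt "0 0 0 0 0 0 0"

```text
time_s: 3.47
tcp_pos: [0.4573, 0.3126, 0.0231]
ee_rot: [[0.945, 0.326, 0.001], [0.326, -0.945, 0.001], [0.001, -0.0, -1.0]]
wrist_force: [-1.2, 0.3, 3.1]
gripper_width: 0.235
gripper_force: 30.0
```

>>> drive_tool --pt "0 0 0 15 0 0 0" --pt "0 0 0 20 0 0 0" --pt "0 0 0 20 0 0 0" --pt "0 0 0 20 0 0 0" --pt "0 0 0 0 0 0 0"

```text
time_s: 3.88
tcp_pos: [0.459, 0.3142, 0.1015]
ee_rot: [[0.945, 0.327, 0.006], [0.327, -0.945, 0.006], [0.007, -0.003, -1.0]]
wrist_force: [0.8, 0.8, -1.0]
gripper_width: 0.229
gripper_force: 30.0
```

>>> drive_tool --pt "0 0 -25 0 0 0 -0.06" --pt "0 0 -25 0 0 0 -0.06" --pt "0 0 -25 0 0 0 -0.06" --pt "0 0 -25 0 0 0 -0.06" --pt "0 0 -25 0 0 0 -0.06"

```text
time_s: 4.3
tcp_pos: [0.4564, 0.186, 0.0968]
ee_rot: [[1.0, 0.029, -0.001], [0.029, -1.0, -0.001], [-0.001, 0.001, -1.0]]
wrist_force: [0.1, -0.8, -0.9]
gripper_width: 0.229
gripper_force: 30.0
```

>>> drive_tool --pt "0 0 -25 0 0 0 -0.06" --pt "0 0 -25 0 0 0 -0.06" --pt "0 0 -25 0 0 0 -0.034" --pt "0 0 -25 0 0 0 0" --pt "0 0 -25 0 0 0 0"

```text
time_s: 4.72
tcp_pos: [0.4564, 0.061, 0.0969]
ee_rot: [[0.993, -0.122, -0.001], [-0.122, -0.993, -0.0], [-0.001, 0.0, -1.0]]
wrist_force: [0.7, -0.8, -1.4]
gripper_width: 0.227
gripper_force: 30.0
```

>>> drive_tool --pt "0 0 0 0 0 0 0" --pt "0 0 0 0 0 0 0" --pt "0 0 0 0 0 0 0"

```text
time_s: 4.97
tcp_pos: [0.4571, 0.0625, 0.0973]
ee_rot: [[0.993, -0.122, -0.0], [-0.122, -0.993, -0.0], [-0.0, 0.0, -1.0]]
wrist_force: [-0.6, 0.3, -0.2]
gripper_width: 0.226
gripper_force: 30.0
```

```bash
python3 look.py w3 marker stop; python3 - <<'E'
from h import *
p=capture('top')
hsv=cv2.cvtColor(p['frame'],cv2.COLOR_RGB2HSV)
m=cv2.inRange(hsv,(45,120,40),(85,255,255))>0; m[:140]=0; m[:, :270]=0
r,c=np.nonzero(m&(p['z_map']>0)); X=world(p,c,r); print(len(r),*box(X))
k=(X[:,2]>.02)&(X[:,2]<.063)
print(k.sum(), np.median(X[k],0), np.degrees(np.arctan(np.polyfit(X[k,1],X[k,0],1))))
E
```

```text
4.9667 [0.4571 0.0625 0.0973] yaw of tool x,y [ -7. -97.] z [-0. -0. -1.] 0.2258273572308518
marker 0.96 [320. 211.] 8526 [438.   69.4] [ 26.7 189.3] 82.5 [88.5 94.1 97.7]
   orange 914 [505.9  55.9] [14.3 51.2] 82.4 [85.4 89.3 91. ]
   blue 1277 [468.7  60.1] [24.5 98.8] 83.3 [88.4 97.1 98.5]
marker 0.72 [111. 258.] 1640 [438.5 218.9] [50.3 26. ] 58.4 [ 1.9 13.1 15. ]
   blue 300 [446.2 236.9] [21.7 25.7] 70.5 [ 0.2 10.7 13.7]
marker 0.52 [323. 121.] 936 [524.4  53.7] [14.7 13.8] 81.8 [85.3 89.2 90.8]
   orange 899 [524.6  53.4] [14.3 13.4] 81.9 [85.4 89.2 90.8]
   blue 128 [513.6  56.2] [21.7  8.6] 83.2 [85.  91.7 93.7]
stop 0.8 [314.   5.] 2007 [583.5  48.9] [88.6  5.2] 83.5 [13.5 28.6 40.9]
   green 1971 [581.5  49.5] [78.6  1.1] 83.3 [13.5 28.6 40.9]
118 [583.5  49.6] [78.4  2.1] 83.4 [ 0.2 36.8 64.9]
74 [0.58297225 0.05019284 0.04254012] [ 6.51193735 29.99359416]
```

View pics/w3.png

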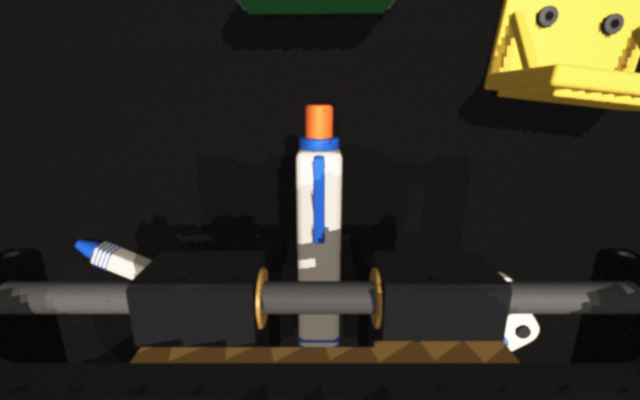

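The marker is held straight, button up at (319,105), with the green face at (315,5) and squarely aligned. The gap is about 51 mm. I'll lower it and approach.

>>> drive_tool --pt "0 8 -1 -15 0 0 0" --pt "0 10 -1.2 -15 0 0 0" --pt "0 10 -1.2 -14 0 0 0" --pt "0 8 -1 0 0 0 0" --pt "0 4 -0.5 0 0 0 0"

```text
time_s: 5.58
tcp_pos: [0.4979, 0.0579, 0.0531]
ee_rot: [[0.993, -0.121, -0.001], [-0.121, -0.993, -0.001], [-0.001, 0.001, -1.0]]
wrist_force: [0.8, 0.1, -0.1]
gripper_width: 0.23
gripper_force: 30.0
```

>>> drive_tool --pt "0 2 -0.2 0 0 0 0" --pt "0 1 -0.1 0 0 0 0" --pt "0 1 -0.1 0 0 0 0" --pt "0 0 0 0 0 0 0"

```text
time_s: 5.92
tcp_pos: [0.5012, 0.0573, 0.0542]
ee_rot: [[0.993, -0.121, 0.001], [-0.121, -0.993, 0.001], [0.001, -0.001, -1.0]]
wrist_force: [0.1, 0.4, -0.8]
gripper_width: 0.226
gripper_force: 30.0
```

>>> drive_tool --pt "0 1 -0.1 0 0 0 0" --pt "0 1 -0.1 0 0 0 0" --pt "0 1 -0.1 0 0 0 0" --pt "0 0 0 0 0 0 0"

```text
time_s: 6.25
tcp_pos: [0.5043, 0.0568, 0.0537]
ee_rot: [[0.993, -0.122, 0.0], [-0.122, -0.993, 0.0], [0.0, -0.0, -1.0]]
wrist_force: [-0.2, 0.7, -0.4]
gripper_width: 0.227
gripper_force: 30.0
```

>>> drive_tool --pt "0 1 -0.1 0 0 0 0" --pt "0 1 -0.1 0 0 0 0" --pt "0 1 -0.1 0 0 0 0" --pt "0 0 0 0 0 0 0"

```text
time_s: 6.58
tcp_pos: [0.5069, 0.0564, 0.0534]
ee_rot: [[0.993, -0.122, -0.001], [-0.122, -0.993, -0.0], [-0.001, 0.0, -1.0]]
wrist_force: [-0.6, 0.2, 0.5]
gripper_width: 0.223
gripper_force: 30.0
```

>>> drive_tool --pt "0 1 -0.1 0 0 0 0" --pt "0 1 -0.1 0 0 0 0" --pt "0 0 0 0 0 0 0"

```text
time_s: 6.83
tcp_pos: [0.5081, 0.0561, 0.0532]
ee_rot: [[0.993, -0.122, -0.002], [-0.122, -0.993, -0.001], [-0.002, 0.001, -1.0]]
wrist_force: [-3.6, 0.4, 0.9]
gripper_width: 0.224
gripper_force: 30.0
```

>>> drive_tool --pt "0 1 -0.1 0 0 0 0" --pt "0 1 -0.1 0 0 0 0" --pt "0 0 0 0 0 0 0"

```text
time_s: 7.08
tcp_pos: [0.5107, 0.0559, 0.0533]
ee_rot: [[0.993, -0.122, -0.001], [-0.122, -0.993, -0.0], [-0.001, 0.001, -1.0]]
wrist_force: [-4.1, 0.9, -0.5]
gripper_width: 0.226
gripper_force: 30.0
```

>>> drive_tool --pt "0 1 -0.1 0 0 0 0" --pt "0 1 -0.1 0 0 0 0" --pt "0 1 -0.1 0 0 0 0" --pt "0 0 0 0 0 0 0"

```text
time_s: 7.42
tcp_pos: [0.5141, 0.0556, 0.0534]
ee_rot: [[0.993, -0.122, -0.001], [-0.122, -0.993, -0.0], [-0.0, 0.0, -1.0]]
wrist_force: [-3.3, -0.0, -1.5]
gripper_width: 0.228
gripper_force: 30.0
```

>>> drive_tool --pt "0 1 -0.1 0 0 0 0" --pt "0 1 -0.1 0 0 0 0" --pt "0 0 0 0 0 0 0"

```text
time_s: 7.67
tcp_pos: [0.5158, 0.0554, 0.0533]
ee_rot: [[0.993, -0.122, -0.001], [-0.122, -0.993, -0.0], [-0.001, 0.0, -1.0]]
wrist_force: [-4.6, 0.3, -0.0]
gripper_width: 0.226
gripper_force: 30.0
```

>>> drive_tool --pt "0 1 -0.1 0 0 0 0" --pt "0 0 0 0 0 0 0"

```text
time_s: 7.83
tcp_pos: [0.5158, 0.0552, 0.0532]
ee_rot: [[0.993, -0.122, -0.003], [-0.122, -0.993, -0.001], [-0.003, 0.001, -1.0]]
wrist_force: [-6.7, 1.3, 1.0]
gripper_width: 0.226
gripper_force: 30.0
```

>>> drive_tool --pt "0 0.5 -0.1 0 0 0 0" --pt "0 0 0 0 0 0 0"

```text
time_s: 8.0
tcp_pos: [0.5159, 0.0551, 0.0531]
ee_rot: [[0.993, -0.122, -0.004], [-0.122, -0.993, -0.001], [-0.004, 0.001, -1.0]]
wrist_force: [-8.1, 1.2, 1.6]
gripper_width: 0.228
gripper_force: 30.0
```

>>> drive_tool --pt "0 0.5 -0.1 0 0 0 0" --pt "0 0 0 0 0 0 0"

```text
time_s: 8.17
tcp_pos: [0.5159, 0.0551, 0.0531]
ee_rot: [[0.993, -0.122, -0.005], [-0.122, -0.993, -0.001], [-0.005, 0.001, -1.0]]
wrist_force: [-9.3, 2.1, 2.4]
gripper_width: 0.225
gripper_force: 30.0
```

>>> drive_tool --pt "0 1 -0.1 0 0 0 0" --pt "0 0 0 0 0 0 0"

```text
time_s: 8.33
tcp_pos: [0.5159, 0.0548, 0.0529]
ee_rot: [[0.993, -0.122, -0.007], [-0.122, -0.993, -0.001], [-0.007, 0.002, -1.0]]
wrist_force: [-11.7, 3.0, 2.6]
gripper_width: 0.226
gripper_force: 30.0
```

>>> drive_tool --pt "0 -5 0.6 0 0 0 0" --pt "0 -10 1.2 0 0 0 0" --pt "0 -20 2.4 10 0 0 0" --pt "0 -15 2 20 0 0 0" --pt "0 0 0 15 0 0 0"

```text
time_s: 8.75
tcp_pos: [0.4675, 0.0615, 0.0995]
ee_rot: [[0.993, -0.12, 0.001], [-0.12, -0.993, 0.0], [0.001, -0.001, -1.0]]
wrist_force: [0.1, 1.4, -0.9]
gripper_width: 0.231
gripper_force: 30.0
```

>>> drive_tool --pt "0 0 0 0 0 0 0" --pt "0 0 0 0 0 0 0" --pt "0 0 0 0 0 0 0"

```text
time_s: 9.0
tcp_pos: [0.4697, 0.0617, 0.0986]
ee_rot: [[0.993, -0.122, 0.002], [-0.122, -0.993, 0.001], [0.002, -0.001, -1.0]]
wrist_force: [0.2, 0.7, -0.3]
gripper_width: 0.23
gripper_force: 30.0
```

```bash
python3 look.py w4 marker; python3 - <<'E'
from h import *
p=capture('scene'); save(p,'s4.png',(240,150,400,270),4)
a=cv2.imread('pics/w4.png')[60:380,220:420]; b=cv2.imread('pics/w3.png')[60:380,220:420]
cv2.imwrite('pics/cmp.png',cv2.resize(np.hstack([b,a]),None,fx=1.8,fy=1.8))
E
```

```text
9.0 [0.4697 0.0617 0.0986] yaw of tool x,y [ -7. -97.] z [ 0.002  0.001 -1.   ] 0.22975688129894972
marker 0.71 [317. 220.] 7847 [446.5  64.8] [ 28.4 179.1] 80.8 [91.  95.5 99.1]
   orange 311 [532.2  52.8] [15.7  6.6] 68.6 [87.2 90.4 92.3]
   blue 1292 [481.4  59.4] [25.2 98.7] 83.8 [89.9 98.5 99.8]
marker 0.68 [108. 269.] 1062 [470.4 163.8] [ 31.4 150.9] 21.8 [ 3.  12.3 14.9]
   blue 282 [451.5 234.3] [14.8 23.4] 25.3 [ 0.8 10.8 13.7]
```

View pics/cmp.png

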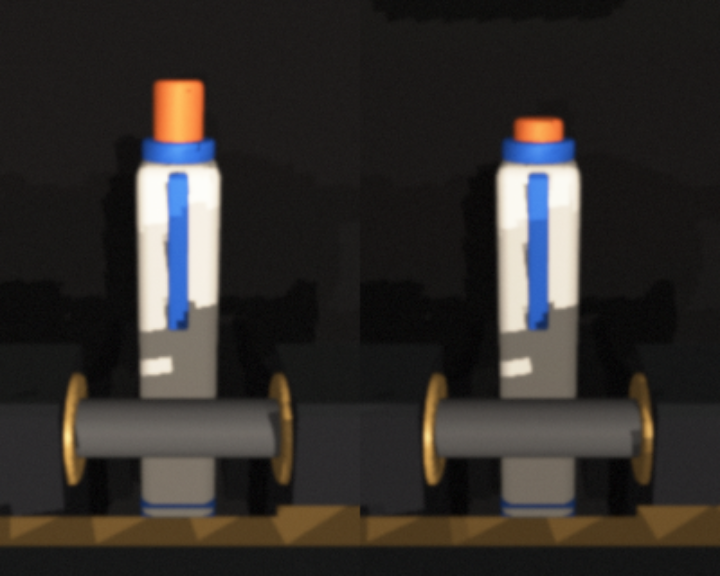

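View pics/s4.png

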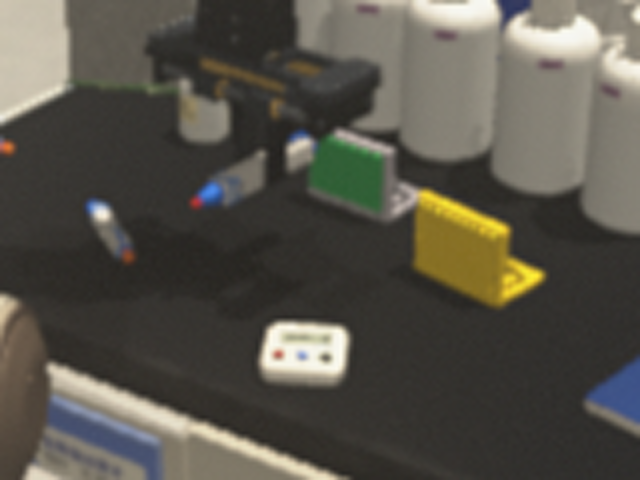

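The left view is before and the right view after: the button now stands only about 5 mm out of the collar, there is no slip, and the red nib shows at (195,203). Now I go over to the log book.

>>> drive_tool --pt "0 -5 0 25 0 0 0" --pt "0 -10 -10 20 0 0 0" --pt "0 -10 -20 5 0 0 0" --pt "0 0 -24 0 0 0 0" --pt "0 0 -24 0 0 0 0"

```text
time_s: 9.57
tcp_pos: [0.4439, -0.0172, 0.1486]
ee_rot: [[0.993, -0.12, 0.001], [-0.12, -0.993, 0.0], [0.001, -0.0, -1.0]]
wrist_force: [0.3, 0.0, -0.7]
gripper_width: 0.229
gripper_force: 30.0
```

>>> drive_tool --pt "0 0 -26 0 0 0 0" --pt "0 0 -26 0 0 0 0" --pt "0 0 -26 0 0 0 0" --pt "0 0 -26 0 0 0 0" --pt "0 0 -26 0 0 0 0"

```text
time_s: 9.98
tcp_pos: [0.4439, -0.148, 0.1478]
ee_rot: [[0.993, -0.122, -0.001], [-0.122, -0.993, -0.0], [-0.001, 0.0, -1.0]]
wrist_force: [0.7, -0.1, -1.0]
gripper_width: 0.229
gripper_force: 30.0
```

>>> drive_tool --pt "0 0 -26 0 0 0 0" --pt "0 0 -26 0 0 0 -0.065" --pt "0 4 -26 0 0 0 0" --pt "0 4 -26 0 0 0 0" --pt "0 4 -18 0 0 0 0"

```text
time_s: 10.4
tcp_pos: [0.456, -0.2707, 0.1475]
ee_rot: [[0.982, -0.187, -0.001], [-0.187, -0.982, 0.0], [-0.001, 0.0, -1.0]]
wrist_force: [0.2, -1.1, -1.0]
gripper_width: 0.226
gripper_force: 30.0
```

>>> drive_tool --pt "0 0 0 0 0 0 0" --pt "0 0 0 0 0 0 0" --pt "0 0 0 0 0 0 0"

```text
time_s: 10.65
tcp_pos: [0.4556, -0.2683, 0.1477]
ee_rot: [[0.983, -0.186, -0.002], [-0.186, -0.983, 0.001], [-0.002, -0.0, -1.0]]
wrist_force: [-0.4, -0.3, -0.9]
gripper_width: 0.228
gripper_force: 30.0
```

```bash
python3 look.py w5 log_book marker; python3 - <<'E'
from h import *
p=capture('top')
for l in ['log_book','marker']:
  for d in masks_of(l,p):
    r,c=np.nonzero(d['region']&(p['z_map']>0))
    if len(r)>20: print(l,d['xy'],*box(world(p,c,r)))
E
```

```text
10.65 [ 0.4556 -0.2683  0.1477] yaw of tool x,y [ -10.7 -100.7] z [-0.002  0.001 -1.   ] 0.22796373224247837
log_book 0.83 [370. 175.] 8589 [ 458.4 -304.3] [ 77.6 111.9] 80.0 [ 8.9 10.1 11.3]
   orange 100 [ 519.5 -280.9] [10.1  4. ] 52.7 [135.9 138.5 140.7]
   blue 5863 [ 461.1 -301.8] [ 75.8 105.5] 78.8 [ 8.9 10.1 11.2]
marker 0.86 [318. 219.] 8062 [ 416.3 -259.4] [ 40.7 212.7] 79.0 [139.5 144.5 148.1]
   orange 338 [ 499.7 -275.6] [10.9 42.6] 79.3 [136.6 139.6 225.9]
   blue 1491 [ 465.6 -273.3] [ 36.9 102.3] 84.2 [  9.7 147.  148.8]
marker 0.18 [321. 132.] 350 [ 518.2 -279.1] [11.9  5. ] 79.0 [133.5 139.3 141. ]
   orange 274 [ 518.4 -279.2] [10.9  4.8] 79.9 [136.4 139.2 140.9]
   blue 194 [ 511.5 -283. ] [25.1  8.8] 46.7 [  9.  139.6 143.7]
marker [164.1, 196.9] [491.6 429.1] [13.5 93. ] 8.8 [10.6 14.4 17.3]
marker [251.6, 222.1] [429.5 194.9] [95.  18.5] 57.9 [ 0.6 13.8 17.4]
```

View pics/w5.png

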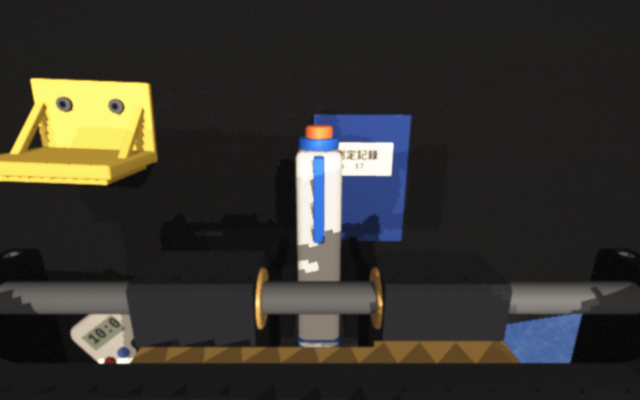

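The book's blue cover is centred at (365,178) in this view, world (462,-303). The marker is aligned with it. I shift and lower.

>>> drive_tool --pt "0 3 -18 -10 0 0 0" --pt "0 2 -17 -20 0 0 0" --pt "0 0 0 -25 0 0 0" --pt "0 0 0 -25 0 0 0" --pt "0 0 0 -18 0 0 0"

```text
time_s: 11.37
tcp_pos: [0.4603, -0.3032, 0.0487]
ee_rot: [[0.983, -0.186, -0.002], [-0.186, -0.983, 0.001], [-0.002, -0.001, -1.0]]
wrist_force: [-0.5, 0.2, -0.5]
gripper_width: 0.227
gripper_force: 30.0
```

>>> drive_tool --pt "0 0 0 -6 0 0 0" --pt "0 0 0 -4 0 0 0" --pt "0 0 0 -2 0 0 0" --pt "0 0 0 0 0 0 0" --pt "0 0 0 0 0 0 0"

```text
time_s: 11.78
tcp_pos: [0.462, -0.3038, 0.0397]
ee_rot: [[0.983, -0.185, 0.002], [-0.185, -0.983, -0.001], [0.002, 0.0, -1.0]]
wrist_force: [0.3, 0.2, -0.9]
gripper_width: 0.228
gripper_force: 30.0
```

>>> drive_tool --pt "0 0 0 -1 0 0 0" --pt "0 0 0 -1 0 0 0" --pt "0 0 0 0 0 0 0"

```text
time_s: 12.03
tcp_pos: [0.4613, -0.3036, 0.0369]
ee_rot: [[0.983, -0.186, 0.001], [-0.186, -0.983, -0.0], [0.001, 0.0, -1.0]]
wrist_force: [-0.2, -0.5, -1.5]
gripper_width: 0.228
gripper_force: 30.0
```

>>> drive_tool --pt "0 0 0 -1 0 0 0" --pt "0 0 0 -1 0 0 0" --pt "0 0 0 -0.5 0 0 0" --pt "0 0 0 0 0 0 0"

```text
time_s: 12.37
tcp_pos: [0.461, -0.3035, 0.0338]
ee_rot: [[0.983, -0.186, -0.0], [-0.186, -0.983, 0.0], [-0.0, -0.0, -1.0]]
wrist_force: [-0.7, 0.1, -0.5]
gripper_width: 0.23
gripper_force: 30.0
```

>>> drive_tool --pt "0 0 0 -1 0 0 0" --pt "0 0 0 0 0 0 0"

```text
time_s: 12.53
tcp_pos: [0.461, -0.3036, 0.0329]
ee_rot: [[0.983, -0.186, -0.0], [-0.186, -0.983, 0.0], [-0.0, -0.0, -1.0]]
wrist_force: [-0.3, 0.5, -0.7]
gripper_width: 0.225
gripper_force: 30.0
```

>>> drive_tool --pt "0 0 0 -1 0 0 0" --pt "0 0 0 0 0 0 0"

```text
time_s: 12.7
tcp_pos: [0.4612, -0.3036, 0.0322]
ee_rot: [[0.983, -0.186, 0.0], [-0.186, -0.983, -0.0], [0.0, 0.0, -1.0]]
wrist_force: [-0.6, 0.9, 0.7]
gripper_width: 0.226
gripper_force: 30.0
```

>>> drive_tool --pt "0 0 0 -0.7 0 0 0" --pt "0 0 0 0 0 0 0" --pt "0 0 0 0 0 0 0"

```text
time_s: 12.95
tcp_pos: [0.4612, -0.3036, 0.0321]
ee_rot: [[0.983, -0.185, 0.0], [-0.185, -0.983, -0.0], [0.0, 0.0, -1.0]]
wrist_force: [-0.5, 1.1, 5.2]
gripper_width: 0.225
gripper_force: 30.0
```

>>> drive_tool --pt "0 0 0 -0.5 0 0 0" --pt "0 0 0 0 0 0 0" --pt "0 0 0 0 0 0 0"

```text
time_s: 13.2
tcp_pos: [0.4612, -0.3036, 0.0321]
ee_rot: [[0.983, -0.185, 0.0], [-0.185, -0.983, -0.0], [0.0, 0.0, -1.0]]
wrist_force: [-2.3, 1.9, 6.8]
gripper_width: 0.227
gripper_force: 30.0
```

It's resting on the book: contact force is 5–7 N at the expected height. Release, then rise straight up.

>>> drive_tool --pt "35 0 0 0.8 0 0 0" --pt "50 0 0 0 0 0 0" --pt "50 0 0 0 0 0 0" --pt "50 0 0 0 0 0 0" --pt "50 0 0 0 0 0 0"

```text
time_s: 13.62
tcp_pos: [0.461, -0.3036, 0.0314]
ee_rot: [[0.983, -0.186, -0.0], [-0.186, -0.983, 0.0], [-0.0, -0.0, -1.0]]
wrist_force: [-0.1, 0.2, -0.7]
gripper_width: 0.474
gripper_force: 0.0
```

>>> drive_tool --pt "50 0 0 8 0 0 0" --pt "50 0 0 20 0 0 0" --pt "50 0 0 30 0 0 0" --pt "50 0 0 30 0 0 0" --pt "50 -20 0 30 0 0 0"

```text
time_s: 14.03
tcp_pos: [0.4437, -0.3041, 0.1515]
ee_rot: [[0.983, -0.184, 0.002], [-0.184, -0.983, -0.002], [0.003, 0.001, -1.0]]
wrist_force: [0.4, -0.5, 0.7]
gripper_width: 0.499
gripper_force: 0.0
```

>>> drive_tool --pt "50 -20 0 10 0 0 0" --pt "50 -20 0 0 0 0 0" --pt "50 0 0 0 0 0 0" --pt "50 0 0 0 0 0 0" --pt "50 0 0 0 0 0 0"

```text
time_s: 14.45
tcp_pos: [0.4015, -0.3038, 0.16]
ee_rot: [[0.983, -0.186, 0.001], [-0.186, -0.983, -0.001], [0.001, 0.0, -1.0]]
wrist_force: [-0.3, 0.0, -0.0]
gripper_width: 0.501
gripper_force: 0.0
```

```bash
python3 look.py w6 log_book marker
```

```text
14.45 [ 0.4015 -0.3038  0.16  ] yaw of tool x,y [ -10.7 -100.7] z [ 0.001 -0.001 -1.   ] 0.5005063959991597
log_book 0.85 [316. 120.] 8632 [ 460.8 -302.3] [ 78.7 105.6] 79.2 [ 8.9 10.1 11.3]
   blue 6804 [ 461.3 -301.4] [ 77.  105.4] 78.8 [ 8.9 10.1 11.2]
marker 0.55 [305. 119.] 4392 [ 453.3 -301. ] [ 20.1 147.4] 79.3 [24.2 29.  32.4]
   orange 77 [ 526.9 -314.7] [12.1  8.3] 80.0 [-0.2 23.6 25.4]
   blue 901 [ 453.7 -300.3] [ 28.3 145.5] 79.3 [ 8.7 18.7 28.1]
```

View pics/w6.png

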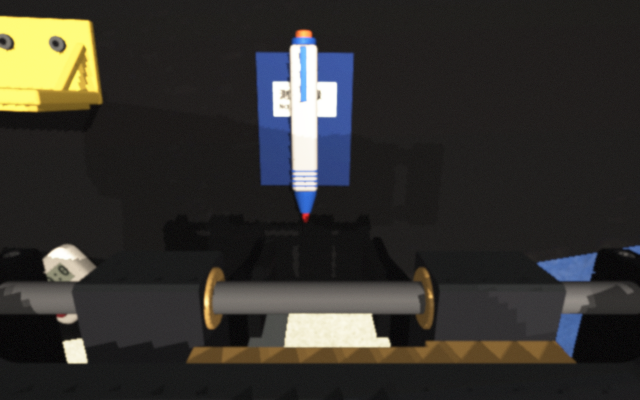

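The marker lies centred and level on the book, about (305,120), with the red nib out at (305,217) and the gripper clear.

```bash
python3 -c "from station import finish_job; print(finish_job())"
```

```text
the job is handed in; nothing more can be done
None
```

The marker's button was pressed fully home against the green stop, peaking at about 12 N. The marker is set down flat on the middle of the log book with its red nib out and released, and the job was handed in at about 14.5 s with no verdict returned.

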